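# Run the sawing board out to the gauge and hold it

## Task

Get the jeweller's sawing board ready for piercing: slide it outward along the dark bench block, without lifting it off, until its slotted front end is level with the red pointer of the overhang gauge, square to the block and centred between the two brass lines. The heavy board would tip over the edge by then, so never let go or let it tip: finish with the gripper still holding it, pressed down flat on the block. Leave the soldering disc, the jar and the brass weight where they are.

Things in the scene. Friction and masses are not known exactly. Their poses are not given: they have to be found in the camera images.
- board: Loose pale-wood board 240 long (x) x 56 wide (y) x 18 thick, straight sides; steel plate let in full-depth at x +5 to +55; saw slot 12 wide in the front 50. Origin: centre of underside; +x to the slotted front, tail at x -120. 0.35-0.6 kg, centre of mass at x +17: tips when the front is over 100 past the block's edge. Starts flat on the block, a little askew, front 0-40 past the edge.
- board_front (a point): Middle of the board's front end face (board x = +120, half way up its 18 thickness); axes as the board's.
- block: Fixed dark wooden block 260 long (x) x 120 wide (y) x 70 high, flat top. Origin: centre of its underside, on the table; z up. +x is outward, the way the board is slid; outward edge at x +130. Two thin brass lines along x, inlaid flush in the top at y -34 and +34, mark the board's lane.
- block_edge (a point): Middle of the block's outward top edge (block x = +130, y = 0, z = 70); axes as the block's.
- gauge_tip (a point): Tip of the gauge's red pointer, 94.5 above the table, beyond the outward edge on the block's -y side, 44 from the lane's centre line (16 beside a centred board). The board's front face must come level with it along the block's x; that is 120 to 148 past the edge, different each time. It stands beside the board's way and is no stop.
- solder_disc: Bystander: loose round grey soldering disc, 100 diameter, 14 high; origin at the centre of its underside.
- jar: Bystander: loose amber glass jar with steel cap, 48 diameter, 60 high; origin at the centre of its underside.
- weight: Bystander: loose brass weight with a knob, 52 diameter, 58 high; origin at the centre of its underside.
- gauge: Fixed overhang gauge carrying the red pointer: steel base 50 x 36 x 12, post, brass cap up to 105 high. Origin on the table right under the pointer's tip, +y the way the pointer points; the red bar is 55 long and 10 wide; base and post stand 37 to 73 off on its -y side.
Mind the look-alikes: they are no part of the job. There is more than one size of the board; the one meant has the size given above.

How it is judged:
On the way:
1. the board has been slid out to an overhang of 65 mm, lying flat on the block (x of board_front in the frame of block_edge above 0.065 m and angle between board's own z axis and vertical below 0.06 rad and contact force between board and block above 0.3 N), for 0.1 s.
At the end, for the whole second after the job is handed in: Front face within 5 mm of the pointer along the block, within 10 mm of the lane's centre line, square within 4 degrees, flat on the block (tilt under 2.3 degrees, underside within 3 mm of the top, bearing over 1 N), at rest, clear of the gauge, fingers still holding (over 2 N) (x of board_front in the frame of gauge_tip between -0.005 and 0.005 m and y of board_front in the frame of block between -0.01 and 0.01 m and z of board in the frame of block between 0.067 and 0.073 m and angle between the x axis of board and the x axis of block, either way round below 0.07 rad and angle between board's own z axis and vertical below 0.04 rad and contact force between board and block above 1 N and contact force between board and the fingers above 2 N and contact force between board and gauge below 0.2 N and linear speed of board below 0.02 m/s); the arm keeps its last pose, push and grip.
It fails at once if the board is lifted more than 12 mm off the block (z of board in the frame of block above 0.082 m).
It fails at once if the board tips (more than 8.6 degrees) or falls (angle between board's own z axis and vertical above 0.15 rad or z of board in the frame of block below 0.055 m).
It fails at once if the soldering disc is moved more than 30 mm (distance of solder_disc from where it was at the start of the episode above 0.03 m).
It fails at once if the jar is moved more than 30 mm (distance of jar from where it was at the start of the episode above 0.03 m).
It fails at once if the brass weight is moved more than 30 mm (distance of weight from where it was at the start of the episode above 0.03 m).
It also fails if it takes over 35 s, if anything falls off the work surface, if the arm or the gripper's body presses on something with over 40 N, if the wrist force passes 120 N, or if a joint passes its speed limit or range.

## Robot

A 7-joint arm with a two-finger parallel gripper is mounted at the origin on the work surface. World frame = base frame: x ahead of the robot, y to its left, z up, the work surface at z = 0. Lengths are in m, angles in rad, forces in N, time in s.
With the tool pointing down it reaches from about 0.4 to 0.85 m from the base axis. Payload 6.9 kg.
Tool frame: the origin (TCP) lies at the very end of the fingers, on their centre line; the grasp point (between the pads) lies 19 mm behind it; z points along the fingers, y is the direction in which the jaws open and shut (so a half turn about z gives the same grasp; the last joint's range is limited). The gripper opens to 85 mm and grips with 20 to 120 N. Pads are 22 mm wide; open, the fingers measure 114 mm over their backs; the gripper's body (76 mm by 85 mm) begins 54 mm behind the grasp point. The pads swing forward as they close: fully open they stand 13 mm farther back than shut.
Start: joints at [-1.125, 0.507, -0.238, 1.5, 0.126, 1.149, -0.155], TCP at [0.208, 0.589, 0.231] pointing down, gripper open.
Joint ranges: [-3.08, 3.08], [-0.24, 2.05], [-1.43, 1.35], [0, 2.5], [-1.52, 4.66], [0.17, 1.96], [-2.89, 2.89]. Speed limits (rad/s): [2.39, 2.39, 3.14, 3.14, 3.14, 3.14, 3.14].

## Interface

Orientations are given as a unit quaternion [w, x, y, z].
In Python, from workcell import manip gives the robot as it stands. The module is installed in compiled form; this text tells all that it offers.
- The arm moves only by the tool send_rows, never from a script. Its argument "plan" is a list of rows, each a list of 5 numbers: the shift along the tool's x, y, z in m, then the turn about the tool's z in degrees, then the gripper's target within -1 to 1 (fully open at 1, half-way at 0, shut at -1). In form: [[dx, dy, dz, roll, grip], ...]. A call has 1 to 20 rows; each row shifts and turns the pose as measured when the row begins, along the tool's axes as they then stand; what a row does not reach is not made up. A row lasts 1/12 s, in which the tool goes at most 41.7 mm and 7.16 degrees, less where a joint would pass 70% of its speed; a pose out of reach is approached as far as the arm can. A call with a gripper value outside its range is refused whole. The fingers move at their own pace and stop on an object; the grip force is fixed at half the most. Time passes only in rows, so rows that do not move let the fingers close. It gives the time, the measured TCP pose, the force and the opening at its end, in the units of the state.
- manip.observe(): the state, without advancing time (a new reading comes with each control period).
- manip.read_camera(name): name is "side" or "top" or "wrist"; returns the picture (480x640x3 uint8, red, green, blue); there is no depth.
- manip.camera_model(name): a dict with "fx", "fy", "cx", "cy" (pixels), "D" ([k1, k2, p1, p2, k3] as OpenCV has them; the pictures are not rectified), "rvec" (rotation vector, rad) and "tvec" (3), from world to camera coordinates, as OpenCV has them; the wrist camera has in their place "mount" (4x4, takes a point from camera to tool coordinates, whose origin is the TCP and whose axes are the flange's). Camera axes: x right, y down, z forward; pixel columns grow to the right and rows downward; lengths in m; the calibration is good to about 2 mm. A picture is of the moment at which its call begins: read the wrist's pose just before it. camera_model takes no time and is no camera call.
- manip.hand_in(): hands the job in, once; it reports no verdict.
The state is a dict: "clock": time; "joint_positions": joint angles; "dq": joint speeds; "joint_efforts": joint torques, N m; "position": TCP position; "ee_rot": TCP orientation; "ft_force": force on the tool from outside, world axes, zero at the start; "wrist_torque": the same for the moment, N m; "grip_width": finger opening in m.
Only numpy, scipy, OpenCV 4.12 (cv2) and the standard library are available. Lean on these libraries where they do the work, as an engineer would, in place of code of your own. Each camera call takes 0.05 s, during which the arm holds its last target.

## Working session

There is one attempt and no reset: what is moved stays moved. The work goes in short steps, Python scripts to look and compute and a tool call to move; the robot and the scene stay as the last step left them, time stands still between calls to the robot, and variables do not carry over. Pictures are saved under pics/ and viewed, and the job is handed in when it is done.

Besides the shell and the picture viewer there is one more tool, called after "Request:" as a command line: name --pt "numbers of a row" for each row, then --argument value for the rest. send_rows: Moves the arm, as the interface text tells. Its arguments: {"type":"object","properties":{"plan":{"type":"array"}},"required":["plan"]}

```bash
mkdir -p pics; ls; python3 - <<'E'
from workcell import manip
import cv2
s=manip.observe();print({k:s[k] for k in s})
for n in("side","top","wrist"):
    im=manip.read_camera(n);cv2.imwrite(f"pics/{n}0.png",im[:,:,::-1]);print(n,manip.camera_model(n))
E
```

```text
pics
{'clock': 0.0, 'joint_positions': array([-1.12549327,  0.50833991, -0.23754672,  1.50113006,  0.12571954,
        1.14893428, -0.15476678]), 'dq': array([-2.52206100e-05, -1.14800122e-04, -1.04111273e-03,  1.87065434e-03,
        1.42482266e-03, -1.22442162e-03, -1.36304392e-03]), 'joint_efforts': array([-4.96872890e-04, -6.20575404e+01, -2.18656763e+00, -2.49650127e+01,
        1.27880505e-02,  1.16910096e-02,  4.25526810e-05]), 'position': array([0.20821235, 0.58875416, 0.23043013]), 'ee_rot': array([-1.31244130e-04,  1.69047081e-01,  9.85607558e-01, -8.99526009e-04]), 'ft_force': array([-0.08921815, -0.11302441,  0.23286905]), 'wrist_torque': array([0.04183213, 0.01205286, 0.02121383]), 'grip_width': 0.0855094379292611}
side {'fx': 472.2629741294264, 'fy': 472.2629741294264, 'cx': 304.14100326276815, 'cy': 239.67755123407053, 'D': array([0.04351265, 0.        , 0.        , 0.        , 0.        ]), 'rvec': array([ 0.38429095, -2.69680812,  1.32775041]), 'tvec': array([0.58741243, 0.16452678, 0.70284064])}
top {'fx': 454.02782134385114, 'fy': 454.02782134385114, 'cx': 321.44699725099764, 'cy': 238.03518781450495, 'D': array([-0.01562028,  0.        ,  0.        ,  0.        ,  0.        ]), 'rvec': array([ 2.13906136, -2.18628893,  0.15685471]), 'tvec': array([0.02180229, 0.6120074 , 0.87460911])}
wrist {'fx': 427.45365229634535, 'fy': 427.45365229634535, 'cx': 315.6323787923156, 'cy': 239.95310151302886, 'D': array([0.0047271, 0.       , 0.       , 0.       , 0.       ]), 'mount': array([[ 3.00425465e-04, -9.50604720e-01, -3.10403893e-01,
         7.91317093e-02],
       [ 9.99999422e-01,  6.05998599e-04, -8.88003804e-04,
         4.59453859e-04],
       [ 1.03224493e-03, -3.10403446e-01,  9.50604352e-01,
        -1.41700232e-01],
       [ 0.00000000e+00,  0.00000000e+00,  0.00000000e+00,
         1.00000000e+00]])}
```

View pics/top0.png

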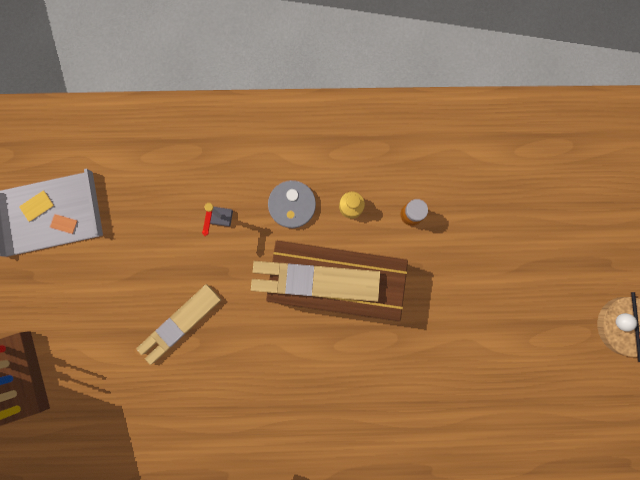

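View pics/side0.png

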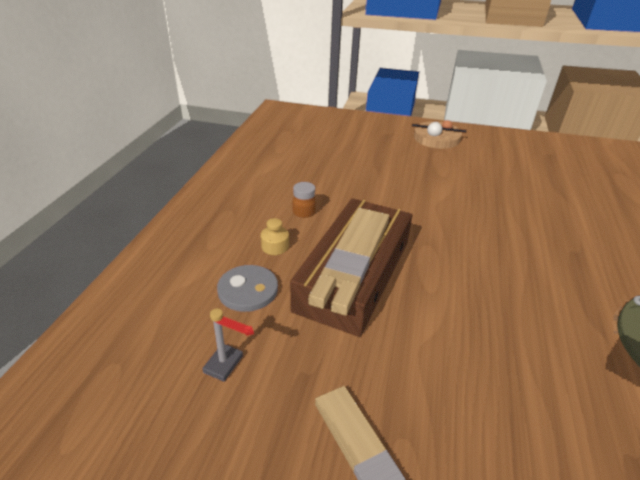

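View pics/wrist0.png

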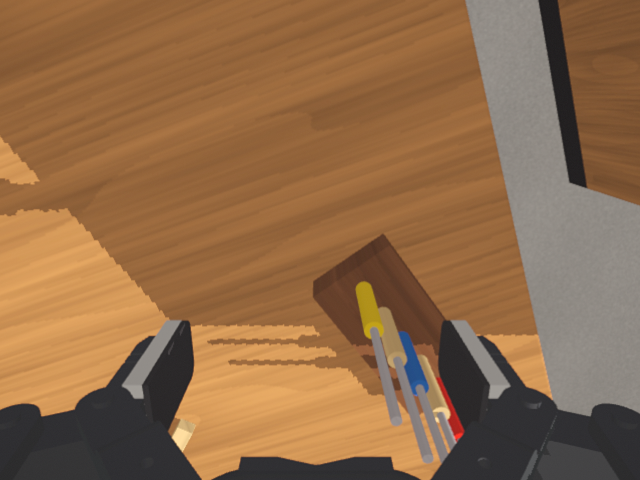

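The top view shows the block at about (337,280) with the board on it, front at about (251,277). The gauge's red pointer is at (207,220), with its tip near (206,235). The disc is at (292,204), the weight at (352,204) and the jar at (415,211). A smaller look-alike board lies at (180,325).

```bash
cat > h.py <<'E'
import numpy as np, cv2
from workcell import manip
def cam(name,s=None):
    m=manip.camera_model(name);K=np.array([[m['fx'],0,m['cx']],[0,m['fy'],m['cy']],[0,0,1]])
    if 'rvec' in m:
        R=cv2.Rodrigues(np.array(m['rvec']))[0];return K,m['D'],R,np.array(m['tvec']).reshape(3)
    w,x,y,z=s['ee_rot']
    from scipy.spatial.transform import Rotation as Ro
    T=np.eye(4);T[:3,:3]=Ro.from_quat([x,y,z,w]).as_matrix();T[:3,3]=s['position']
    C=np.linalg.inv(T@np.array(m['mount']));return K,m['D'],C[:3,:3],C[:3,3]
def rays(c,px):
    K,D,R,t=c;u=cv2.undistortPoints(np.array(px,float).reshape(-1,1,2),K,D).reshape(-1,2)
    return -R.T@t,np.c_[u,np.ones(len(u))]@R
def onz(c,px,z):
    o,d=rays(c,px);return o+d*((z-o[2])/d[:,2])[:,None]
def proj(c,P):
    K,D,R,t=c;return cv2.projectPoints(np.array(P,float).reshape(-1,1,3),cv2.Rodrigues(R)[0],t,K,D)[0].reshape(-1,2)
E
python3 - <<'E'
import cv2
a=cv2.imread('pics/top0.png')[180:340,190:430];cv2.imwrite('pics/top0z.png',cv2.resize(a,(792,528),interpolation=cv2.INTER_CUBIC))
b=cv2.imread('pics/side0.png')[180:400,190:430];cv2.imwrite('pics/side0z.png',cv2.resize(b,(640,587),interpolation=cv2.INTER_CUBIC))
E
```

```text
(no output)
```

View pics/top0z.png

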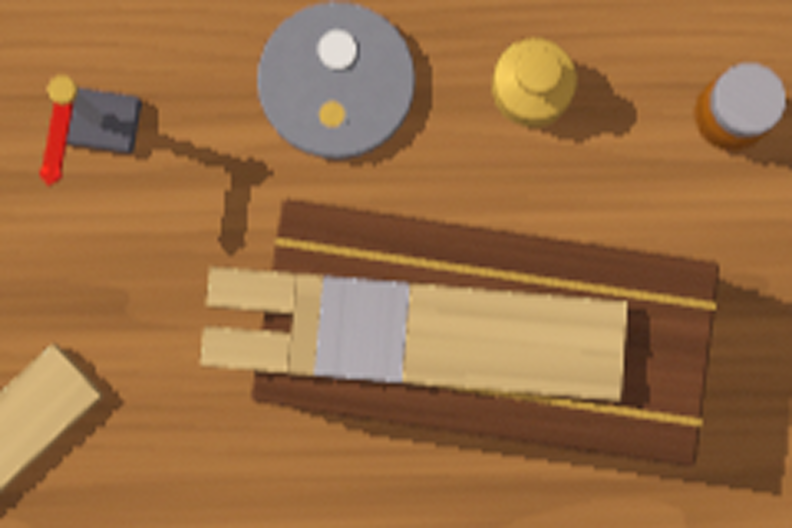

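View pics/side0z.png

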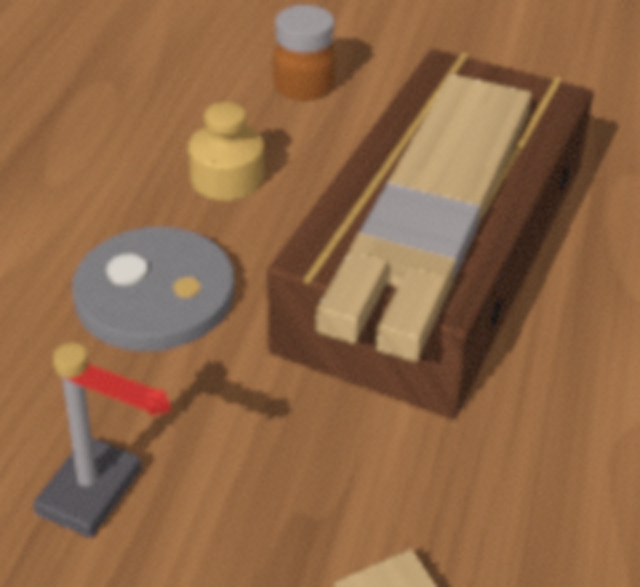

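```bash
python3 - <<'E'
from h import *
c=cam('top')
f=lambda L:[((x+.5)/3.3-.5+190,(y+.5)/3.3-.5+180) for x,y in L]
np.set_printoptions(precision=4,suppress=True)
B=onz(c,f([(287,201),(718,264),(695,463),(254,400)]),.07);print('block',B)
print([np.linalg.norm(B[i]-B[i-1]) for i in range(4)])
O=onz(c,f([(209,268),(627,301),(616,400),(201,366)]),.088);print('board',O);print([np.linalg.norm(O[i]-O[i-1]) for i in range(4)])
L=onz(c,f([(277,242),(716,306)]),.07);print('brass',L)
G=onz(c,f([(49,183)]),.0945);print('tip',G)
im=cv2.imread('pics/top0.png');hsv=cv2.cvtColor(im,cv2.COLOR_BGR2HSV)
m=((hsv[...,0]<5)|(hsv[...,0]>175))&(hsv[...,1]>200)&(hsv[...,2]>120);m[:,:190]=0;m[:,240:]=0
print(cv2.minAreaRect(np.argwhere(m)[:,::-1].astype(np.float32)))
# side
cs=cam('side');o1,d1=rays(cs,[((165+.5)/2.667-.5+190,(404+.5)/2.667-.5+180)]);print('tip side on z',onz(cs,[((165+.5)/2.667-.5+190,(404+.5)/2.667-.5+180)],.0945))
x=B[:2].mean(0)-B[2:].mean(0)
def ang(v):return np.degrees(np.arctan2(v[1],v[0]))
print('block x dir',ang(B[0]-B[1]),ang(B[3]-B[2]),'brass',ang(L[0]-L[1]),'perp',ang(B[0]-B[3]),ang(B[1]-B[2]));print('board',ang(O[0]-O[1]),ang(O[3]-O[2]))
th=np.radians(np.mean([ang(B[0]-B[1]),ang(B[3]-B[2]),ang(L[0]-L[1])]));ex=np.array([np.cos(th),np.sin(th)]);ey=np.array([-ex[1],ex[0]])
ctr=B.mean(0)[:2]
for n,P in(('block',B),('board',O),('brass',L),('tip',G)):
  q=P[:,:2]-ctr;print(n,np.c_[q@ex,q@ey])
print('ctr',ctr,'th',np.degrees(th))
E
```

```text
block [[ 0.6052  0.0961  0.07  ]
 [ 0.5626 -0.1564  0.07  ]
 [ 0.4478 -0.1377  0.07  ]
 [ 0.4897  0.1163  0.07  ]]
[np.float64(0.117271211516053), np.float64(0.2559916701786372), np.float64(0.11637545584380668), np.float64(0.25743312225949166)]
board [[ 0.5653  0.1396  0.088 ]
 [ 0.5412 -0.0993  0.088 ]
 [ 0.4851 -0.0909  0.088 ]
 [ 0.5097  0.1443  0.088 ]]
[np.float64(0.055839703111238904), np.float64(0.24009321582000373), np.float64(0.05666996768798501), np.float64(0.2364565885532821)]
brass [[ 0.5812  0.1022  0.07  ]
 [ 0.538  -0.154   0.07  ]]
tip [[0.6154 0.2298 0.0945]]
((206.7307586669922, 223.3461456298828), (5.88348388671875, 23.92616844177246), 11.309932708740234)
tip side on z [[0.6157 0.23   0.0945]]
block x dir 80.42187316197784 80.62114440137044 brass 80.4468266447805 perp -9.94723037424399 -9.241155269831536
board 84.23635054034844 84.0500727625429
block [[ 0.1279 -0.0586]
 [-0.1281 -0.0582]
 [-0.1286  0.0581]
 [ 0.1288  0.0587]]
board [[ 0.1642 -0.012 ]
 [-0.0754 -0.0277]
 [-0.0763  0.029 ]
 [ 0.1597  0.0437]]
brass [[ 0.1299 -0.0338]
 [-0.1299 -0.0336]]
tip [[ 0.2615 -0.0465]]
ctr [ 0.5264 -0.0204] th 80.49661473604293
```

The measured sizes match: block about 257×117, board about 238×56, and the tip agrees in both views to 1 mm. The overhang target is about 131 mm. Next I'll move above the board's tail.

Request:
send_rows --pt "-0.0284 -0.0287 0 0 1" --pt "-0.0284 -0.0287 0 0 1" --pt "-0.0284 -0.0287 0 0 1" --pt "-0.0284 -0.0287 0 0 1" --pt "-0.0284 -0.0287 0 0 1" --pt "-0.0284 -0.0287 0 0 1" --pt "-0.0284 -0.0287 0 0 1" --pt "-0.0284 -0.0287 0 0 1" --pt "-0.0284 -0.0287 0 0 1" --pt "-0.0284 -0.0287 0 0 1" --pt "-0.0284 -0.0287 0 0 1" --pt "-0.0284 -0.0287 0 0 1" --pt "-0.0284 -0.0287 0 0 1" --pt "-0.0284 -0.0287 0 0 1" --pt "-0.0284 -0.0287 0 0 1" --pt "-0.0284 -0.0287 0 0 1" --pt "-0.0284 -0.0287 0 0 1" --pt "-0.0284 -0.0287 0 0 1"

```text
clock: 1.65
position: [0.5218, -0.0814, 0.225]
ee_rot: [-0.003, 0.16, 0.987, -0.0]
ft_force: [1.6, 1.4, 0.8]
grip_width: 0.0855
```

Request:
send_rows --pt "0 0 0 7 1" --pt "0 0 0 7 1" --pt "0 0 0 7 1" --pt "0 0 0 7 1" --pt "0 0 0 7 1" --pt "0 0 0 7 1" --pt "0 0 0 7 1" --pt "0 0 0 7 1" --pt "0 0 0 7 1" --pt "0 0 0 7 1" --pt "0 0 0 6 1"

```text
clock: 2.57
position: [0.5223, -0.0972, 0.2214]
ee_rot: [-0.002, 0.747, 0.665, -0.006]
ft_force: [-1.1, -0.6, 0.2]
grip_width: 0.0853
```

```bash
cat >> h.py <<'E'
from scipy.spatial.transform import Rotation as Ro
def tool():
    s=manip.observe();w,x,y,z=s['ee_rot'];R=Ro.from_quat([x,y,z,w]).as_matrix()
    return s,R,np.degrees(np.arctan2(R[1,0],R[0,0]))
E
python3 - <<'E'
from h import *
s,R,a=tool();print(s['clock'],s['position'],a,R[:,2])
im=manip.read_camera('wrist');cv2.imwrite('pics/wrist1.png',im[:,:,::-1])
c=cam('wrist',s)
np.set_printoptions(precision=1,suppress=True)
print(proj(c,[[ 0.5653,  0.1396 , 0.088 ],[ 0.5412,-0.0993 , 0.088 ], [ 0.4851, -0.0909 , 0.088 ], [ 0.5097 , 0.1443 , 0.088 ],[.6154,.2298,.0945]]))
E
```

```text
2.5667 [ 0.52230293 -0.09715437  0.22144895] 83.40028731793899 [-0.01092756 -0.00429982 -0.99993105]
[[ 349.2 -247.8]
 [ 345.3  224.5]
 [ 260.5  221.5]
 [ 235.3 -242.3]
 [ 455.6 -579.7]]
```

View pics/wrist1.png

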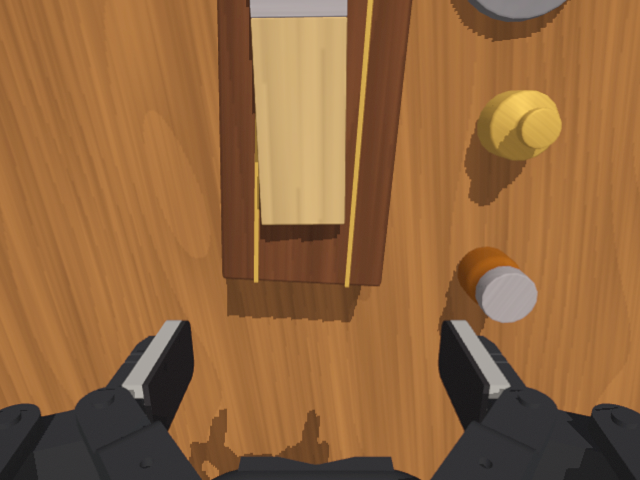

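Request:
send_rows --pt "0.018 -0.005 0 -0.7 1" --pt "0.017 -0.005 0.01 0 1" --pt "0 0 0.03 0 1" --pt "0 0 0.03 0 1" --pt "0 0 0.03 0 1" --pt "0 0 0 0 1" --pt "0 0 0 0 1"

```text
clock: 3.2
position: [0.5165, -0.0594, 0.1194]
ee_rot: [-0.001, 0.739, 0.674, -0.004]
ft_force: [0.4, -0.6, 1.1]
grip_width: 0.0853
```

```bash
python3 - <<'E'
from h import *
s,R,a=tool();print(s['clock'],s['position'],a,R[:,2],s['ft_force'])
im=manip.read_camera('wrist');cv2.imwrite('pics/wrist2.png',im[:,:,::-1])
t=np.array([.5166,-.0612,s['position'][2]]);print('remaining tool',R.T@(t-s['position']))
c=cam('wrist',s)
print(proj(c,[[ 0.5412,-0.0993 , 0.088 ], [ 0.4851, -0.0909 , 0.088 ]]))
E
```

```text
3.2 [ 0.51653838 -0.05941828  0.11936551] 84.75952170752738 [-0.00735323 -0.00439879 -0.99996329] [ 0.41628582 -0.5592655   1.0626973 ]
remaining tool [-1.76862169e-03  2.24158312e-04  7.38427968e-06]
[[374.72494588 362.47121662]
 [254.04939504 355.96704554]]
```

View pics/wrist2.png

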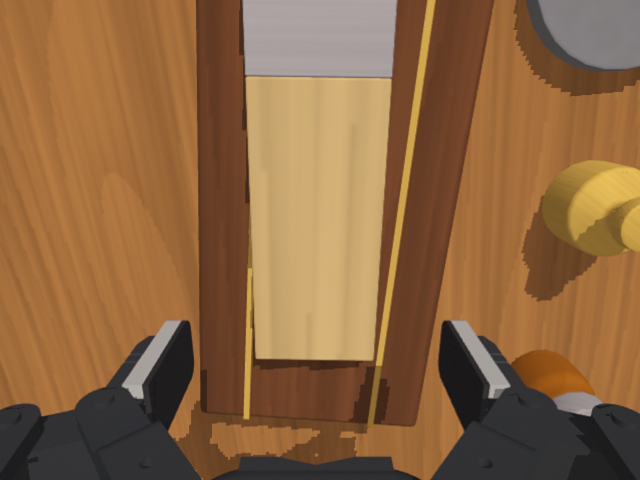

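Tail corners are at (256,359) and (374,360), so the board is centred between the fingers. I'll descend and then close.

Request:
send_rows --pt "0 0 0.02 0 1" --pt "0 0 0.016 0 1" --pt "0 0 0.008 0 1" --pt "0 0 0.002 0 1" --pt "0 0 0 0 1"

```text
clock: 3.67
position: [0.5215, -0.0608, 0.0798]
ee_rot: [0.003, 0.738, 0.675, -0.0]
ft_force: [-0.5, -0.1, 0.3]
grip_width: 0.0857
```

Request:
send_rows --pt "0 -0.005 0.006 0 1" --pt "0 0 0.003 0 1" --pt "0 0 0 0 1"

```text
clock: 3.92
position: [0.5178, -0.0608, 0.073]
ee_rot: [0.005, 0.738, 0.675, 0.002]
ft_force: [1.0, 0.2, -0.6]
grip_width: 0.0854
```

```bash
python3 - <<'E'
from h import *
s,R,a=tool();print(s['clock'],s['position'],a,R[:,2],s['ft_force'])
t=np.array([.5166,-.0612,.071]);print('remaining tool',R.T@(t-s['position']))
E
```

```text
3.9167 [ 0.51781987 -0.0607982   0.07298661] 84.94784654662084 [ 0.00864543 -0.00480964 -0.99995106] [ 1.01398399  0.16699857 -0.59632704]
remaining tool [-0.00049965 -0.00119767  0.0019779 ]
```

Request:
send_rows --pt "0 -0.001 0.002 0 0.3" --pt "0 0 0 0.5 0" --pt "0 0 0 0 -1" --pt "0 0 0 0 -1" --pt "0 0 0 0 -1" --pt "0 0 0 0 -1"

```text
clock: 4.42
position: [0.5169, -0.0607, 0.0723]
ee_rot: [0.005, 0.741, 0.672, 0.002]
ft_force: [-0.0, 1.0, -2.5]
grip_width: 0.0544
```

```bash
python3 - <<'E'
from h import *
s,R,a=tool();print(s['clock'],s['position'],a,R[:,2],s['ft_force'],s['wrist_torque'],s['grip_width'])
for n in('top','side'):
  im=manip.read_camera(n);cv2.imwrite(f'pics/{n}3.png',im[:,:,::-1])
  x,y=(190,160) if n=='top' else (170,160)
  cv2.imwrite(f'pics/{n}3z.png',cv2.resize(np.ascontiguousarray(im[y:y+180,x:x+240,::-1]),(800,600),interpolation=cv2.INTER_CUBIC))
E
```

```text
4.4167 [ 0.51692273 -0.06069386  0.07227508] 84.37318488102464 [ 0.00991105 -0.00455057 -0.99994053] [-0.03208036  0.98841489 -2.46086477] [ 0.0015683  -0.04863855  0.0232389 ] 0.05440586582588575
```

View pics/top3z.png

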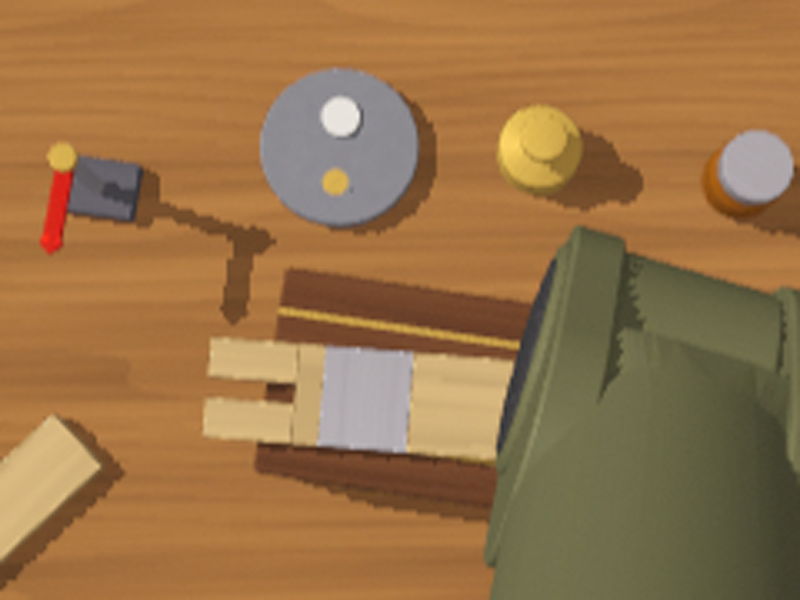

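View pics/side3z.png

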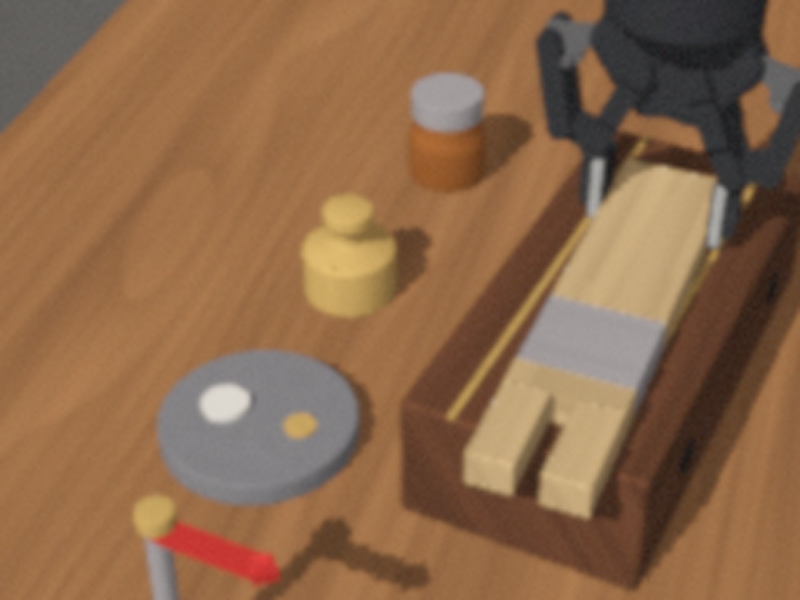

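The board is gripped: the opening is 54 mm and it's still flat. I'll start pressing down and sliding, in small steps.

Request:
send_rows --pt "0 0 0.003 0 -1" --pt "0.008 0.001 0.003 0.5 -1" --pt "0.012 0.001 0.003 0.5 -1" --pt "0.012 0.001 0.003 0.5 -1"

```text
clock: 4.85
position: [0.5214, -0.0506, 0.072]
ee_rot: [0.014, 0.754, 0.657, -0.002]
ft_force: [-13.8, -23.5, 37.8]
grip_width: 0.0545
```

```bash
cat > st.py <<'E'
from h import *
s,R,a=tool();print(s['clock'],s['position'],'yaw',a,'z',R[:,2],s['ft_force'],s['wrist_torque'],s['grip_width'])
t=np.array([.5358,.0359,s['position'][2]]);print('remaining tool',R.T@(t-s['position']),'roll',a-80.7)
E
python3 st.py
```

```text
4.85 [ 0.52140474 -0.05058478  0.07202148] yaw 82.16569245667723 z [ 0.01505079 -0.02419593 -0.99959393] [-13.75126018 -23.485692    37.76462902] [-4.545719    3.84198629  1.10314332] 0.054490286488974436
remaining tool [ 0.0876187   0.00250684 -0.00187592] roll 1.4656924566772318
```

Pressing with 3 mm gives 38 N, which is more than needed, so I'll use less.

Request:
send_rows --pt "0.006 0 0.0005 0 -1" --pt "0.01 0 0.0005 0.2 -1" --pt "0.01 0 0.0005 0.2 -1"

```text
clock: 5.1
position: [0.5246, -0.033, 0.073]
ee_rot: [0.018, 0.759, 0.651, -0.004]
ft_force: [-0.9, -3.5, 1.7]
grip_width: 0.0542
```

```bash
python3 st.py
```

```text
5.1 [ 0.52456048 -0.03302205  0.07303994] yaw 81.2067881080111 z [ 0.01765717 -0.03219626 -0.99932559] [-0.9189299  -3.46565479  1.6691044 ] [-0.37604346  0.26846635  0.05984756] 0.054229740470915916
remaining tool [ 0.06980052  0.00061675 -0.00202057] roll 0.5067881080110936
```

```bash
cat > pic.py <<'E'
import sys
from h import *
k=sys.argv[1]
for n in sys.argv[2:]:
  im=manip.read_camera(n);cv2.imwrite(f'pics/{n}{k}.png',im[:,:,::-1])
  x,y=(190,160) if n=='top' else (190,180)
  if n!='wrist': cv2.imwrite(f'pics/{n}{k}z.png',cv2.resize(np.ascontiguousarray(im[y:y+180,x:x+240,::-1]),(800,600),interpolation=cv2.INTER_CUBIC))
E
python3 pic.py 4 side
```

```text
(no output)
```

View pics/side4z.png

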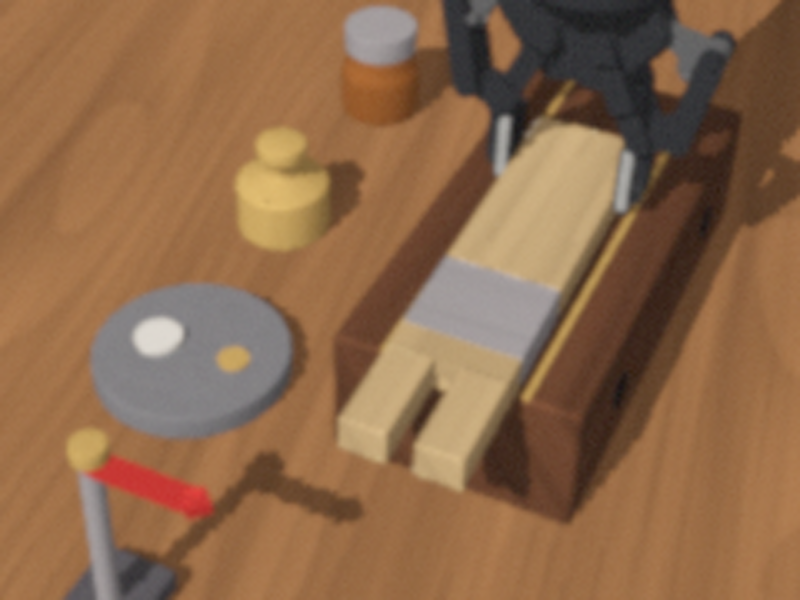

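```bash
python3 pic.py 4 top
```

```text
(no output)
```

View pics/top4z.png

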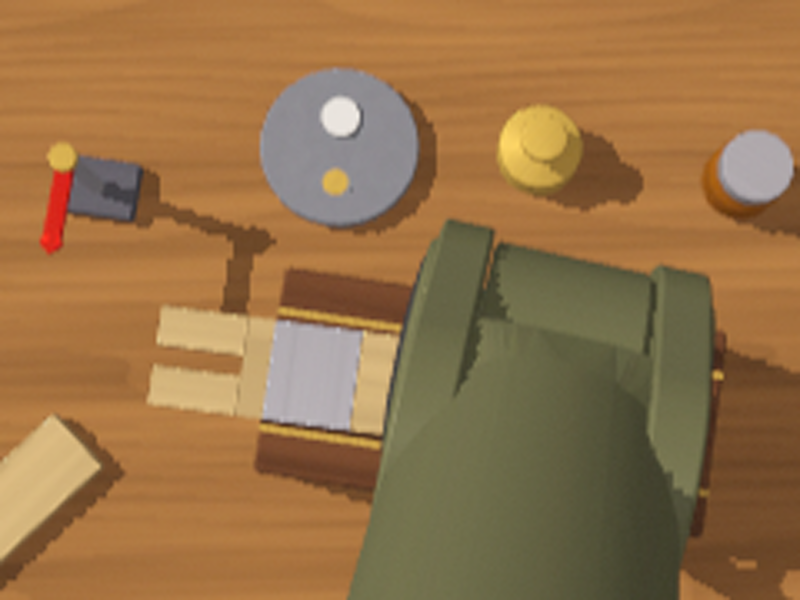

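```bash
cat > meas.py <<'E'
import sys
from h import *
np.set_printoptions(precision=4,suppress=True)
c=cam('top');im=cv2.imread(f'pics/top{sys.argv[1]}.png');x0,x1=map(int,sys.argv[2:4])
hsv=cv2.cvtColor(im,cv2.COLOR_BGR2HSV);H,S,V=cv2.split(hsv)
m=(((S<135)&(V>165)&(H>12)&(H<32))|((S<40)&(V>140))).astype(np.uint8);m[:225]=0;m[320:]=0;m[:,x1:]=0
m=np.where(np.arange(640)[None]<(225 if len(sys.argv)<5 else int(sys.argv[4])),0,m).astype(np.uint8)
n,l,st,_=cv2.connectedComponentsWithStats(m);i=1+np.argmax(st[1:,4]);m=(l==i);print(st[i])
cols=range(x0,x1)
T=[];Bm=[]
for x in cols:
    r=np.flatnonzero(m[:,x])
    if len(r):T.append((x,r[0]-.5));Bm.append((x,r[-1]+.5))
F=[]
for y in range(st[i][1]+3,st[i][1]+st[i][3]-3):
    r=np.flatnonzero(m[y]); 
    if len(r) and r[0]<st[i][0]+8:F.append((r[0]-.5,y))
th=np.radians(80.5);ex=np.array([np.cos(th),np.sin(th)]);ey=np.array([-ex[1],ex[0]]);ctr=np.array([.5264,-.0204])
def bl(P,z=.088):
    q=onz(c,P,z)[:,:2]-ctr;return np.c_[q@ex,q@ey]
def fit(q,ax):
    a,b=q[:,ax],q[:,1-ax];k=np.ones(len(a),bool)
    for _ in range(4):
        p=np.polyfit(a[k],b[k],1);r=abs(b-np.polyval(p,a));k=r<max(.0008,1.5*np.median(r))
    return p
pt,pb=fit(bl(T),0),fit(bl(Bm),0);f=bl(F);pf=fit(f,1)
xf=np.median(f[:,0])
print('side slopes deg',np.degrees(np.arctan([pt[0],pb[0]])),'y at front',np.polyval(pt,xf),np.polyval(pb,xf),'mid',(np.polyval(pt,xf)+np.polyval(pb,xf))/2)
ym=(np.polyval(pt,xf)+np.polyval(pb,xf))/2
print('front x',np.polyval(pf,ym),xf,'front slope',np.degrees(np.arctan(pf[0])),'width',np.polyval(pb,xf)-np.polyval(pt,xf),'to go(tip .2615)',.2615-np.polyval(pf,ym))
E
python3 meas.py 0 262 370; python3 meas.py 4 240 300
```

```text
[ 251  261  119   40 3393]
side slopes deg [3.5271 3.3286] y at front -0.012940405184419915 0.0431216023654419 mid 0.015090598590510993
front x 0.162271048410334 0.16209853628958998 front slope -3.7373420129016766 width 0.05606200754986182 to go(tip .2615) 0.09922895158966602
[ 234  252   66   38 1783]
side slopes deg [0.9504 0.9575] y at front -0.02638001736244666 0.03049610510905102 mid 0.0020580438733021796
front x 0.19443595448409104 0.1945582241077101 front slope -0.4687418580132148 width 0.05687612247149768 to go(tip .2615) 0.06706404551590897
```

Request:
send_rows --pt "0 0 0.001 0 -1" --pt "0.006 0 0.001 0.2 -1" --pt "0.006 0 0.001 0.1 -1" --pt "0.006 0 0.001 0 -1"

```text
clock: 5.53
position: [0.5268, -0.0247, 0.0723]
ee_rot: [0.022, 0.761, 0.648, -0.007]
ft_force: [-2.2, -8.4, 9.8]
grip_width: 0.0547
```

```bash
python3 st.py
```

```text
5.5333 [ 0.52684386 -0.02465222  0.07227691] yaw 80.79446429801924 z [ 0.01836162 -0.04192656 -0.99895196] [-2.24577396 -8.43590957  9.83813675] [-1.20969289  0.78140107  0.17872031] 0.05471969772632887
remaining tool [ 0.06115985 -0.00078743 -0.0023743 ] roll 0.09446429801923273
```

Drag tilts the tool back a little more with each row (now 2.4°). I'll test undoing it by easing back while pressing.

Request:
send_rows --pt "-0.003 0 0.002 0 -1" --pt "-0.003 0 0.002 0 -1" --pt "-0.003 0 0.002 0 -1"

```text
clock: 5.78
position: [0.527, -0.0242, 0.0721]
ee_rot: [0.018, 0.76, 0.65, -0.001]
ft_force: [-6.2, 7.1, 28.4]
grip_width: 0.0544
```

```bash
python3 st.py;python3 pic.py 5 top side; python3 meas.py 5 235 290 215
```

```text
5.7833 [ 0.52704343 -0.02421118  0.0721209 ] yaw 81.09286934448524 z [ 0.02193056 -0.02789654 -0.99937022] [-6.20338577  7.10289967 28.39984473] [ 1.9150808   1.9871058  -0.81288869] 0.05437222731467956
remaining tool [ 0.06072433 -0.00061787 -0.00148486] roll 0.39286934448523425
[ 231  250   59   38 1575]
side slopes deg [0.741 0.812] y at front -0.028096937933512044 0.028932759033047196 mid 0.0004179105497675757
front x 0.20083581115057397 0.20082004427912017 front slope -0.7293564641865475 width 0.05702969696655924 to go(tip .2615) 0.06066418884942604
```

View pics/side5z.png

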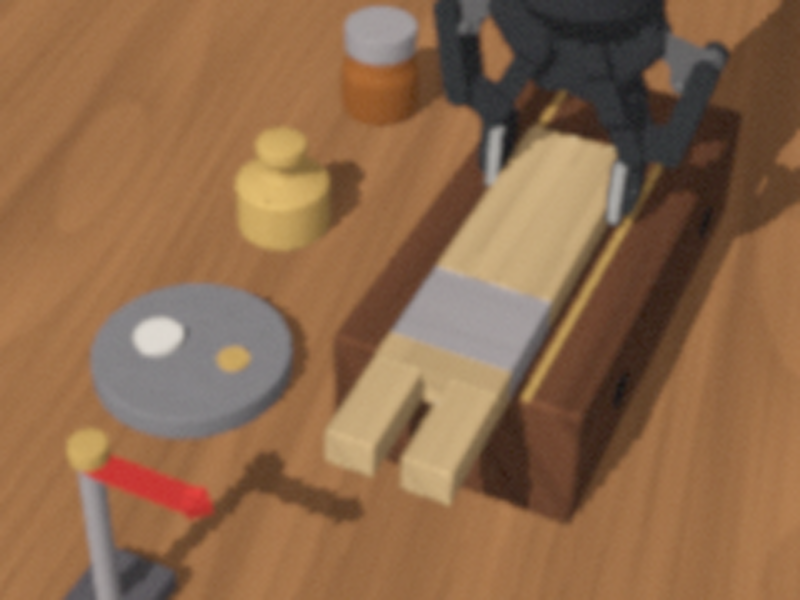

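Easing back works, and the board is at +71 mm, flat and centred. I'll take bigger slides with a light press.

Request:
send_rows --pt "0.02 0 0.001 0.4 -1" --pt "0.02 0 0.001 0 -1"

```text
clock: 6.05
position: [0.5334, 0.0075, 0.0723]
ee_rot: [0.021, 0.765, 0.644, -0.001]
ft_force: [-4.1, -14.0, 18.4]
grip_width: 0.0546
```

```bash
python3 st.py
```

```text
6.05 [0.53343207 0.00749031 0.0723014 ] yaw 80.20514638372285 z [ 0.02443218 -0.0330595  -0.99915471] [ -4.08013694 -13.99812185  18.40705989] [-2.61200097  1.41867586  0.37578953] 0.05464629936434523
remaining tool [ 0.02838692 -0.00247459 -0.00088136] roll -0.49485361627715463
```

Request:
send_rows --pt "0.018 -0.002 0.001 -0.4 -1" --pt "0.012 0 0.001 0 -1"

```text
clock: 6.22
position: [0.5374, 0.0303, 0.0724]
ee_rot: [0.024, 0.764, 0.645, -0.003]
ft_force: [-6.6, -14.3, 19.8]
grip_width: 0.0544
```

```bash
python3 st.py;python3 pic.py 6 top side; python3 meas.py 6 218 270 195
```

```text
6.2167 [0.53737675 0.03034274 0.07242685] yaw 80.34807587528043 z [ 0.02718109 -0.04102314 -0.99878841] [ -6.61600425 -14.3048541   19.78149959] [-2.53862711  1.73333772  0.37795175] 0.05443075111983539
remaining tool [ 0.00521087 -0.00247846 -0.00027083] roll -0.3519241247195737
[ 202  245   47   35 1078]
side slopes deg [-0.7228  1.9858] y at front -0.03160454877144152 0.02759549909970519 mid -0.0020045248358681635
front x 0.2564513886556238 0.25633869926118885 front slope -0.6772521724585905 width 0.05920004787114671 to go(tip .2615) 0.00504861134437623
```

View pics/top6z.png

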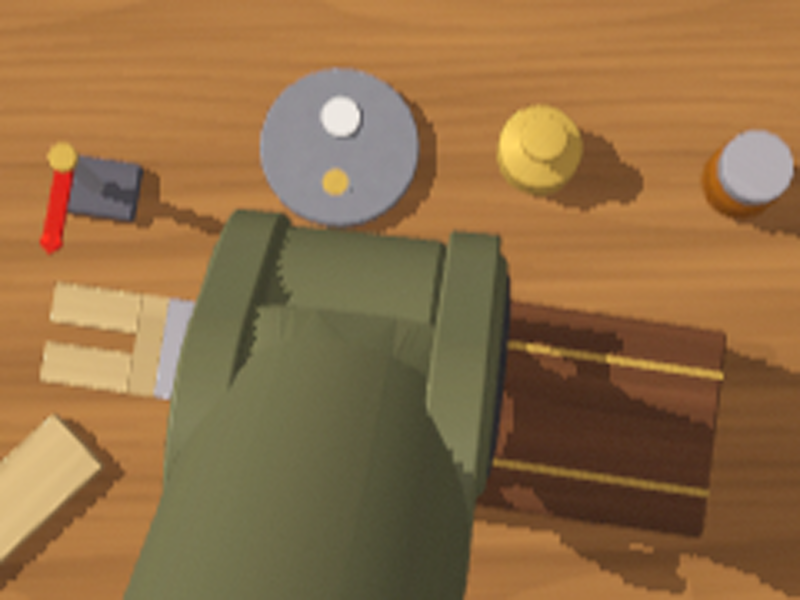

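View pics/side6z.png

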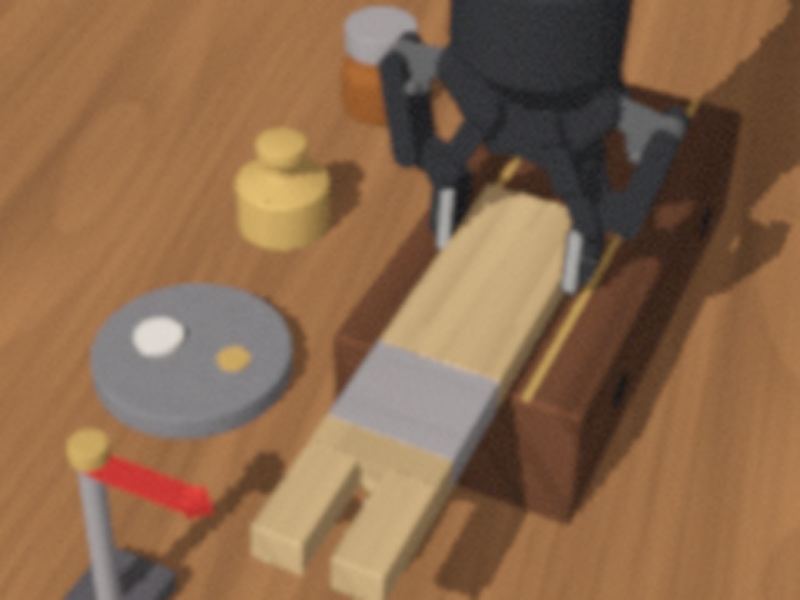

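Request:
send_rows --pt "0.01 -0.003 0.0015 -0.2 -1" --pt "-0.002 0 0.002 0 -1" --pt "-0.003 0 0.002 0 -1" --pt "-0.003 0 0.002 0 -1"

```text
clock: 6.65
position: [0.538, 0.0375, 0.0725]
ee_rot: [0.023, 0.761, 0.648, 0.003]
ft_force: [-5.6, 7.3, 27.5]
grip_width: 0.0546
```

```bash
python3 st.py;python3 pic.py 7 top; python3 meas.py 7 218 232 195
```

```text
6.65 [0.53802356 0.03751213 0.07246947] yaw 80.75782679032575 z [ 0.03504958 -0.03150433 -0.99888888] [-5.64300248  7.31357384 27.53125424] [ 1.77828493  1.89671473 -0.51166104] 0.05460013908021245
remaining tool [-1.94768709e-03 -1.93622206e-03 -2.71459100e-05] roll 0.057826790325748334
[198 245  34  34 813]
side slopes deg [2.212  1.8165] y at front -0.028546348788099127 0.028973308018280436 mid 0.00021347961509065455
front x 0.26377226644253216 0.26381572953877785 front slope -1.07420628600075 width 0.05751965680637956 to go(tip .2615) -0.002272266442532145
```

Front is about 2 mm past the pointer. I'll ease back and work the sideways tilt out too.

Request:
send_rows --pt "-0.004 0.003 0.002 0 -1" --pt "-0.004 0.003 0.002 0 -1" --pt "-0.003 0.003 0.002 0 -1"

```text
clock: 6.95
position: [0.5386, 0.0377, 0.0721]
ee_rot: [0.012, 0.76, 0.65, 0.005]
ft_force: [-13.0, 6.3, 34.3]
grip_width: 0.0547
```

```bash
python3 st.py;python3 pic.py 8 top; python3 meas.py 8 218 232 195
```

```text
6.95 [0.53857093 0.03765688 0.07207475] yaw 81.12779096466207 z [ 0.02385203 -0.01167424 -0.99964733] [-12.98269314   6.28328162  34.250428  ] [ 1.26046032  3.70431539 -0.50625074] 0.05469654616460088
remaining tool [-2.16315872e-03 -2.46644942e-03 -4.55820984e-05] roll 0.4277909646620657
[198 245  34  34 817]
side slopes deg [1.6538 2.2301] y at front -0.0288508139799872 0.029585961981317035 mid 0.0003675740006649185
front x 0.26375698906578776 0.2636814322572452 front slope -1.0420424099065007 width 0.058436775961304234 to go(tip .2615) -0.002256989065787751
```

Request:
send_rows --pt "-0.003 0.002 0.0005 0.5 -1" --pt "-0.003 0.001 0.0007 0.5 -1" --pt "0 0 0.001 0 -1"

```text
clock: 7.25
position: [0.5388, 0.0366, 0.072]
ee_rot: [0.008, 0.764, 0.646, 0.007]
ft_force: [-5.4, -6.8, 22.3]
grip_width: 0.0544
```

```bash
python3 st.py;python3 pic.py 9 top side wrist; python3 meas.py 9 218 232 195
```

```text
7.25 [0.53879275 0.03657349 0.07203795] yaw 80.4240925115314 z [ 0.02081716 -0.00328382 -0.99977791] [-5.39095228 -6.84684225 22.33471914] [-1.33838962  1.66134358 -0.11714933] 0.05442396665188574
remaining tool [-1.16196464e-03 -2.83837499e-03 -6.00889272e-05] roll -0.27590748846860436
[199 244  33  34 788]
side slopes deg [ 2.152  -1.1045] y at front -0.03046547963121144 0.024214327725277505 mid -0.0031255759529669677
front x 0.26254476136257354 0.26251684834819244 front slope -0.18548676479191856 width 0.054679807356488946 to go(tip .2615) -0.001044761362573532
```

View pics/side9z.png

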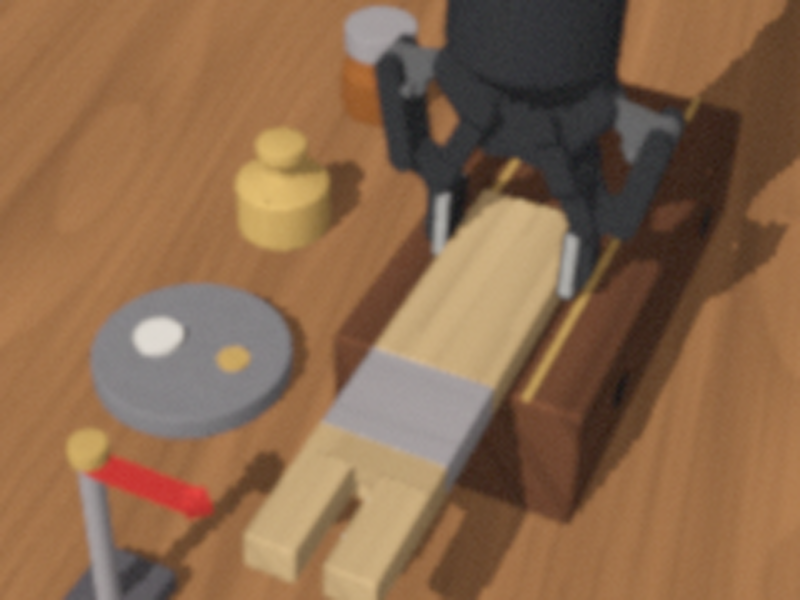

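View pics/wrist9.png

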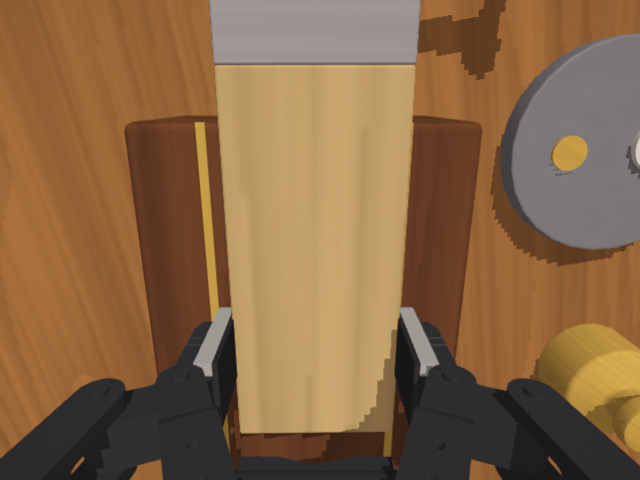

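```bash
python3 - <<'E'
from h import *
np.set_printoptions(precision=4,suppress=True)
th=np.radians(80.5);ex=np.array([np.cos(th),np.sin(th)]);ey=np.array([-ex[1],ex[0]]);ctr=np.array([.5264,-.0204])
for n,box in(('top',(190,240,190,250)),('side',(190,270,300,350))):
  c=cam(n);hsv=cv2.cvtColor(cv2.imread(f'pics/{n}9.png'),cv2.COLOR_BGR2HSV)
  m=((hsv[...,0]<6)|(hsv[...,0]>174))&(hsv[...,1]>200)&(hsv[...,2]>120)
  P=np.argwhere(m)[:,::-1].astype(float);P=P[(P[:,0]>box[0])&(P[:,0]<box[1])&(P[:,1]>box[2])&(P[:,1]<box[3])]
  q=onz(c,P,.0945)[:,:2]-ctr;b=np.c_[q@ex,q@ey]
  end=b[b[:,1]>b[:,1].max()-.004]
  print(n,len(P),'mean',b.mean(0),'tip end',end.mean(0),b[:,1].min(),b[:,1].max(),'line',np.polyfit(b[:,1],b[:,0],1), P[b[:,1].argmax()])
# side view: front corners: predicted for front x=.2625,y=+-28 mid -.003
  F=[(.2625,-.031),(.2625,.025)]
  W=[np.r_[ctr+a*ex+d*ey,.088] for a,d in F];pp=proj(c,W);print('pred front corners px',pp,'zoom',(pp-[190,180 if n=='side' else 160])*3.333)
E
```

```text
top 132 mean [ 0.2617 -0.0693] tip end [ 0.2628 -0.0486] -0.09184890887243477 -0.04652423778053357 line [-0.0023  0.2615] [204. 235.]
pred front corners px [[203.3668 243.4878]
 [198.1451 272.7623]] zoom [[ 44.5516 278.265 ]
 [ 27.1478 375.8368]]Traceback (most recent call last):
  File "<stdin>", line 8, in <module>
  File "h.py", line 15, in onz
    o,d=rays(c,px);return o+d*((z-o[2])/d[:,2])[:,None]
        ~~~~^^^^^^
  File "h.py", line 12, in rays
    K,D,R,t=c;u=cv2.undistortPoints(np.array(px,float).reshape(-1,1,2),K,D).reshape(-1,2)
                ~~~~~~~~~~~~~~~~~~~^^^^^^^^^^^^^^^^^^^^^^^^^^^^^^^^^^^^^^^^
cv2.error: OpenCV(4.12.0) /io/opencv/modules/calib3d/src/undistort.dispatch.cpp:347: error: (-215:Assertion failed) CV_IS_MAT(_src) && CV_IS_MAT(_dst) && (_src->rows == 1 || _src->cols == 1) && (_dst->rows == 1 || _dst->cols == 1) && _src->cols + _src->rows - 1 == _dst->rows + _dst->cols - 1 && (CV_MAT_TYPE(_src->type) == CV_32FC2 || CV_MAT_TYPE(_src->type) == CV_64FC2) && (CV_MAT_TYPE(_dst->type) == CV_32FC2 || CV_MAT_TYPE(_dst->type) == CV_64FC2) in function 'cvUndistortPointsInternal'
```

View pics/top9z.png

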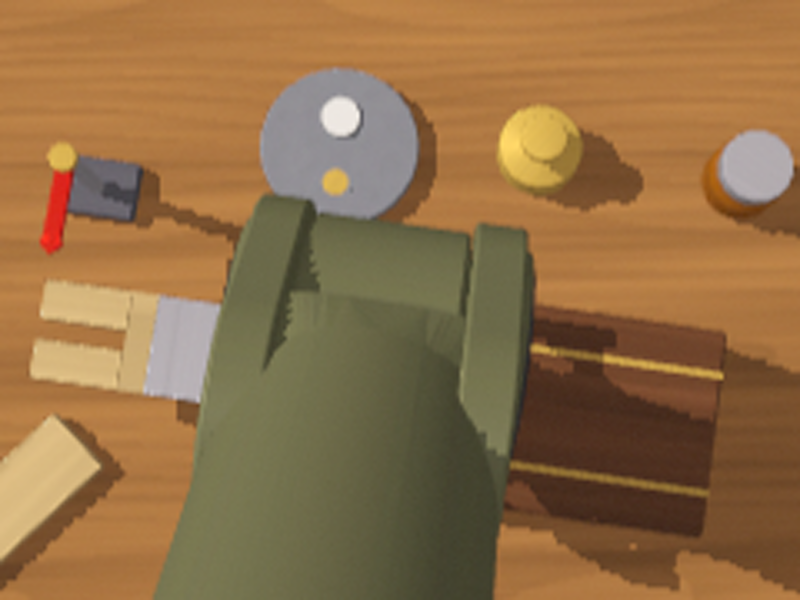

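```bash
python3 - <<'E'
from h import *
np.set_printoptions(precision=4,suppress=True)
th=np.radians(80.5);ex=np.array([np.cos(th),np.sin(th)]);ey=np.array([-ex[1],ex[0]]);ctr=np.array([.5264,-.0204])
c=cam('side')
im=cv2.imread('pics/side9.png')
z=cv2.resize(im[320:380,240:320],(800,600),interpolation=cv2.INTER_CUBIC)
for dz,col in((0,(255,0,0)),(-.004,(0,0,255))):
  W=[np.r_[ctr+a*ex+d*ey,.088+dz-h] for h in(0,.018) for a,d in[(.2625,-.031),(.2625,.025)]];pp=(proj(c,W)-[240,320]+.5)*10
  print(pp)
  for p in pp:cv2.circle(z,tuple(int(v) for v in p),4,col,-1)
cv2.imwrite('pics/side9c.png',z)
E
```

```text
[[228.1019 197.8032]
 [628.8702 354.3201]
 [233.8345 291.1418]
 [627.4477 447.8501]]
[[229.3948 218.8324]
 [628.5496 375.4004]
 [235.0791 311.4407]
 [627.1385 468.1784]]
```

View pics/side9c.png

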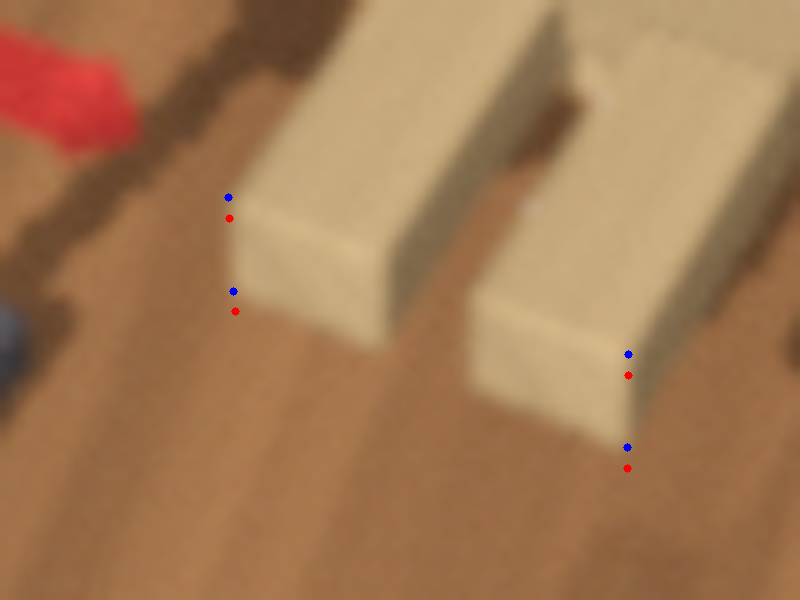

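The front corners in the side view match the flat-board prediction (blue). I'll add one settling press, check, and hand in.

Request:
send_rows --pt "0 -0.001 0.001 0 -1" --pt "0 0 0.001 0 -1"

```text
clock: 7.57
position: [0.5388, 0.0365, 0.0721]
ee_rot: [0.008, 0.764, 0.646, 0.008]
ft_force: [-5.4, -0.2, 20.0]
grip_width: 0.0546
```

```bash
python3 st.py;python3 pic.py 10 top; python3 meas.py 10 218 232 195; python3 st.py
```

```text
7.5667 [0.53881081 0.03651711 0.07213466] yaw 80.42377350987472 z [ 0.02335394 -0.00222543 -0.99972478] [-5.44986501 -0.20866648 20.0294294 ] [-0.09374427  1.84907516 -0.0687893 ] 0.05464574441595269
remaining tool [-1.10938817e-03 -2.86535864e-03 -6.89408319e-05] roll -0.276226490125282
[199 244  33  34 789]
side slopes deg [ 2.152  -0.0321] y at front -0.03046547963121144 0.025426392813734777 mid -0.002519543408738332
front x 0.26243917709243253 0.26251684834819244 front slope -0.36782148901946554 width 0.055891872444946214 to go(tip .2615) -0.0009391770924325193
7.6167 [0.53878717 0.03651376 0.07215044] yaw 80.42208226314193 z [ 0.02327115 -0.00214964 -0.99972688] [-3.81107262 -1.19173259 17.23729452] [-0.15303745  1.42227045 -0.0497488 ] 0.054647069911775134
remaining tool [-1.10222980e-03 -2.84258787e-03 -6.81954666e-05] roll -0.27791773685807186
```

```bash
python3 - <<'E'
from h import *
for i in range(8):
    manip.read_camera('top');s=manip.observe();print(s['clock'],s['position'],s['ft_force'])
E
```

```text
7.6667 [0.53879533 0.03654143 0.07214156] [-4.7586637  -0.35731716 17.11061236]
7.7167 [0.53880169 0.03653725 0.0721466 ] [-3.92442178 -0.27818271 17.16299134]
7.7667 [0.53880392 0.03658774 0.07214841] [-3.88161572 -1.06753788 17.79970363]
7.8167 [0.5388281  0.03652998 0.07213766] [-3.68559285 -0.73672445 16.65693637]
7.8667 [0.53878024 0.03653433 0.07214522] [-4.19066845  0.30579306 18.21126925]
7.9167 [0.53879443 0.03655103 0.0721474 ] [-4.08148744 -0.60473816 17.64138226]
7.9667 [0.5388032  0.03658997 0.07215077] [-4.66606289 -1.24244227 17.74031573]
8.0167 [0.53879905 0.03655697 0.07214255] [-3.83102161 -1.33384357 17.79980917]
```

The push holds steady at about 17.5 N, with no drift. Handing in.

```bash
python3 -c "
from workcell import manip
print(manip.hand_in())"
```

```text
the job is handed in; nothing more can be done
None
```

I gripped the board across its width near the tail and slid it about 100 mm outward along the block. I squared it on the way and handed in at about 8 s, with the gripper still holding it and pressing it flat. The hand-in gave no verdict.

| Check | Last measurement | Allowed |
|---|---|---|
| Front face relative to the pointer | about 1 mm past it | ±5 mm |
| Front relative to the lane's centre line | about 2.5 mm off, towards the gauge | ±10 mm |
| Squareness (from the front face) | about 0.4° | 4° |
| Push down | steady at about 17.5 N, no drift over 0.4 s | over 1 N bearing |
| Grip | closed on the board at 54.6 mm opening | over 2 N |

- **Flatness:** in the side view the front corners sit where a flat board's would, to within about a pixel (about 2 mm).
- **Bystanders and gauge:** the disc, jar and weight look unmoved in the pictures, and the board is clear of the gauge.

**Disagreements:**
- **Side-edge angles:** at the end only a short stretch of board showed in the top view, so the side-edge angles were noisy (0° to 2°). I relied on the front face and the tool's yaw, which was within 0.1° of the block's measured direction.
- **Centring:** the wrist view put the board nearer 4 mm off-centre, still within the limit.
- **Tool tilt:** drag tilted the tool by up to about 2.8° while sliding. I worked most of that out at the end by easing back under pressure, leaving it about 1.3° off vertical, sideways.

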